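# Wedge the sprung door of a bench guard shut

### The arm

A 7-joint arm with a two-finger parallel gripper is mounted at the origin on a cart in front of the work surface, level with it; the furniture and walls round the work are solid. World frame = base frame: x ahead of the robot, y to its left, z up, the work surface at z = 0. Lengths are in m, angles in rad, forces in N, time in s.
With the tool pointing down it reaches from about 0.425 to 0.925 m from the base axis. Payload 6.8 kg.
Tool frame: the origin (TCP) lies between the finger pads; the fingertips stand 11 mm ahead of it and the grasp point (between the pads) lies 8 mm behind it; z points along the fingers, y is the line along which they close (so a half turn about z gives the same grasp; the last joint's range is limited). The gripper opens to 85 mm and grips with 20 to 120 N. Pads are 22 mm wide; open, the fingers measure 114 mm over their backs; the gripper's body (76 mm by 85 mm) begins 54 mm behind the grasp point. The pads swing forward as they close: fully open they stand 13 mm farther back than shut.
Start: joints at [-1.394, 0.477, 0.022, 1.555, -0.011, 1.109, -0.083], TCP at [0.19, 0.648, 0.242] pointing down, gripper open.
Joint ranges: [-2.96, 2.96], [-0.34, 2.1], [-1.41, 1.46], [0.24, 2.44], [-1.37, 4.51], [0.17, 1.92], [-2.96, 2.96]. Speed limits (rad/s): [2.39, 2.39, 3.14, 3.14, 3.14, 3.14, 3.14].

### API

Orientations are given as a rotation vector (axis times angle).
In Python, from bench import r gives the robot as it stands.
- The arm moves only by the tool send_rows, never from a script. Its argument "deltas" is a list of rows, each an object of numbers: "dx", "dy", "dz": the shift along the world's x, y, z in mm; "rx", "ry", "rz": the turn, a rotation vector about the world's x, y, z in degrees. A call has 1 to 5 rows; each row is the pose to reach, as a shift and turn from the pose commanded when the call began; what a row does not reach only later rows make up. A row lasts 1/12 s, in which the tool goes at most 41.7 mm and 7.16 degrees, less where a joint would pass 70% of its speed; a pose out of reach is approached as far as the arm can. A call with a gripper value outside its range is refused whole. "jaw" is the finger opening in mm, from 0 to 85.4, set as the call begins (left out, the last holds). The fingers move at their own pace and stop on an object; "newtons" is the grip in N (left out, the last holds). Time passes only in rows, so rows that repeat a pose let the fingers close. It gives the time, the measured TCP pose, the force, the opening and the grip force at its end, in the units of the state.
- r.get_obs(): the state, without advancing time (a new reading comes with each control period).
- r.grab_frame(name): name is "side" or "top" or "wrist"; returns a dict with "frame" (384x512x3 uint8, blue, green, red), "z_map" (384x512 float32, m along the optical axis (not along the pixel's ray), 0 where there is no reading), "vertical_fov" (degrees; the focal length in pixels is half the picture's height over the tangent of half this angle, whatever the lens; pixels are square), "cx", "cy" (the principal point, pixels), "xyz" and "orientation" of the camera in the world. Camera axes: x right, y down, z forward; pixel columns grow to the right and rows downward; lengths in m; the calibration is good to about 2 mm. The wrist camera is an equidistant fisheye: a pixel r from the principal point sees the ray r / f radians off the axis. A picture is of the moment at which its call begins.
- r.hand_in(): hands the job in; it is judged then, once.
The state is a dict: "clock": time; "joints": joint angles; "qvel": joint speeds; "tau": joint torques, N m; "tcp_pos": TCP position; "orientation": TCP orientation; "contact_force": force on the tool from outside, world axes, zero at the start; "moment": the same for the moment, N m; "grip_width": finger opening in m; "gripper_force": force on a finger pad.
Only numpy, scipy, OpenCV 4.12 (cv2) and the standard library are available. Lean on these libraries where they do the work, as an engineer would, in place of code of your own. Each camera call takes 0.05 s, during which the arm holds its last target. There are 200 camera calls.

### The job

The clear guard round the pressure vessel has lost its catch, so its sprung front door stands ajar. Bring the door fully shut and tap the orange wedge in under it, thin end first, until it is firmly jammed (never more than 30 N between wedge and door), then let go. Finally hook the fingertips behind the door's top edge and try it with a pull of about 5 N towards you: the door must stay shut on the wedge, and everything else stays where it is.

Things in the scene. Friction and masses are not known exactly. Their poses are not given: they have to be found in the camera images.
- wedge: Loose orange wedge, black sole, 160 mm long, 38 mm wide, 0.11 to 0.22 kg, lying flat. Origin: centre of its underside; x points to its thin tip, z up. The heel, x = -80 to -45 mm, is 30 mm high with a level top and upright sides (the place to grip); from there the top slopes evenly, 1 in 5, down to 5 mm high at the tip (x = +80). Friction on bench and door 0.5 to 0.7: it does not slip back once jammed.
- wedge_tip (a point): Middle of the wedge's thin end, at its underside (80 mm from its centre).
- wedge_heel (a point): Middle of the wedge's thick end, at its underside (80 mm from its centre).
- guard: Clear-walled aluminium guard fixed to the bench, open above, 250 mm wide, 190 deep, 257 high (round hinge post at its right front corner 285, square post at its left front corner 270). Origin: on the bench under the front face of the shut door, in mid-width. x points into the guard, away from the robot; y to the left, to the door's free end; z up. Hinge axis at x = 10, y = -115 mm.
- door_sill (a point): Point on the bench below the shut door's front face, 55 mm left of the guard's middle, 170 mm from the hinge. The shut door fills x = 0 to 20, y = -100 to +100 mm of the guard: 20 mm square bars round a clear pane. Its level lower edge hangs 11 to 17 mm over the bench; it was clamped on its post by hand, so the height differs each time, is not reported and must be felt or seen.
- door_top (a point): Point 25 mm left of the guard's middle, 10 mm behind the shut door's front face, 235 mm up: the top of its top bar (20 mm thick), true to 3 mm. A black lip, 6 mm thick, stands 22 mm above the bar's front edge from 2 mm right to 78 mm left of the middle. Behind the bar is free room for fingers, 85 mm either side of the middle, down to 150 mm over the bench (vessel below).
- door (a joint): Door angle: 0 = shut on its stop, growing as the free end swings out to the robot. A weak spring holds it ajar at about 0.16 rad and reopens it when let go (about 1.5 N at the free end). It yields upward 1 mm per 3.5 N, 170 mm from the hinge (stiffer nearer it): each mm a wedge goes in adds 0.7 N of pinch; the push is then 1.2 to 1.8 times the pinch. It holds against a pull of about half the pinch.
- bomb_vessel: Upright steel pressure vessel, 67 mm across, 125 mm high, standing loose inside the guard about 115 mm behind the door's front face. Origin: centre of its underside. Not to be moved.
- bomb_lid: Steel head of the vessel with electrode rods, 57x138x57 mm, lying, bystander at the right. Origin: centre of its underside.
- tape: Roll of yellow tape, 76 mm across, 18 mm high, bystander at the left. Origin: centre of its underside.
- red_driver: Red screwdriver, 158 mm long, lying, bystander at the left. Origin: centre of its underside.
Things that resemble listed ones, but are neither listed nor needed, are in the scene too. There is more than one size of the wedge; the one meant has the size given above.

How it is judged:
By the outcome, as a careful person would: the job done as asked, in the order asked, and still so for the second after the job is handed in, with the robot touching nothing.
It also fails if it takes over 72 s, if anything falls off the work surface, if the arm or the gripper's body presses on something with over 40 N, if the wrist force passes 120 N, or if a joint passes its speed limit or range.

## Working session

There is one attempt and no reset: what is moved stays moved. The work goes in short steps, Python scripts to look and compute and a tool call to move; the robot and the scene stay as the last step left them, time stands still between calls to the robot, and variables do not carry over. Pictures are saved under pics/ and viewed, at most 10 in all, crops included, and the job is handed in when it is done.

Besides the shell and the picture viewer there is one more tool, called after "Emit:" by a JSON object that holds its "fn" and its "kwargs". send_rows: Moves the arm, as the interface text tells. Its arguments: {"type":"object","properties":{"deltas":{"type":"array","items":{"type":"object","properties":{"dx":{"type":"number"},"dy":{"type":"number"},"dz":{"type":"number"},"rx":{"type":"number"},"ry":{"type":"number"},"rz":{"type":"number"}}}},"jaw":{"type":"number"},"newtons":{"type":"number"}},"required":["deltas"]}

```bash
ls; mkdir -p pics
cat > h.py <<'E'
import numpy as np, cv2
from scipy.spatial.transform import Rotation as R
from bench import r
def grab(n):
    d=r.grab_frame(n); d['name']=n; return d
def rot(d):
    o=np.asarray(d['orientation'],float)
    return o if o.shape==(3,3) else R.from_rotvec(o).as_matrix()
def ray(d,u,v):
    f=192/np.tan(np.radians(d['vertical_fov'])/2)
    x=(np.asarray(u,float)-d['cx']);y=(np.asarray(v,float)-d['cy'])
    if d['name']=='wrist':
        q=np.hypot(x,y)+1e-9;t=q/f
        c=np.stack([np.sin(t)*x/q,np.sin(t)*y/q,np.cos(t)],-1)
    else: c=np.stack([x/f,y/f,np.ones_like(x)],-1)
    return c@rot(d).T
def plane(d,u,v,z):
    w=ray(d,u,v);o=np.asarray(d['xyz']);return o+w*((z-o[2])/w[...,2])[...,None]
def cloud(d):
    v,u=np.mgrid[0:384,0:512];w=ray(d,u,v);c=w@rot(d)
    return np.asarray(d['xyz'])+w*(d['z_map']/c[...,2])[...,None]
def st():
    o=r.get_obs()
    for k in('clock','tcp_pos','orientation','contact_force','grip_width','gripper_force'):print(k,np.round(o[k],4))
E
python3 - <<'E'
from h import *
st()
ims=[]
for n in('top','side'):
    d=grab(n);print(n,d['xyz'],d['orientation'],d['vertical_fov']);np.save(n+'.npy',d,allow_pickle=True)
    cv2.imwrite(f'pics/{n}.png',cv2.resize(d['frame'],(800,600)))
    hsv=cv2.cvtColor(d['frame'],cv2.COLOR_BGR2HSV)
    m=cv2.inRange(hsv,(5,120,80),(22,255,255))
    k,l,s,c=cv2.connectedComponentsWithStats(m)
    P=cloud(d)
    for i in range(1,k):
        if s[i,4]>25: print(s[i],c[i],np.median(P[l==i],0).round(3), d['frame'][l==i].mean(0).round())
E
```

```text
pics
clock 0.0
tcp_pos [0.1895 0.6472 0.2413]
orientation [-4.4580e-01 -3.1097e+00  2.9000e-03]
contact_force [ 0.1878  0.044  -0.0585]
grip_width 0.0858
gripper_force 0.0
top [ 0.22435779 -0.07974188  1.50281745] [-2.39032306  1.65973887 -0.23227068] 47.836482651435674
[411 149  10  15  69] [415.50724638 157.        ] [ 0.925 -0.416  0.1  ] [ 46. 121. 148.]
[420 157  15  10  78] [426.55128205 161.96153846] [ 0.923 -0.459  0.097] [ 44. 116. 144.]
[173 180  34  43 543] [189.43278085 201.26887661] [0.521 0.271 0.02 ] [ 80. 167. 231.]
[212 201  24  30 261] [223.40613027 215.73180077] [0.517 0.141 0.012] [ 77. 162. 231.]
side [-0.68026316  0.48930266  0.9613438 ] [-1.35620507  1.90371279 -1.07681639] 45.15640946201405
[ 90 189  16  11  75] [ 97.81333333 194.44      ] [0.825 0.563 0.092] [ 38. 134. 171.]
[190 234  16  34 457] [197.63894967 250.09190372] [0.507 0.278 0.015] [ 27. 128. 213.]
[219 235  35  16 326] [235.29447853 242.74539877] [0.519 0.15  0.006] [ 25. 113. 205.]
[133 240  12   6  35] [138.25714286 242.2       ] [0.628 0.457 0.007] [ 58.  97. 120.]
[102 274   9   6  27] [106.2962963  276.55555556] [0.484 0.57  0.004] [ 36. 101. 189.]
```

View pics/top.png

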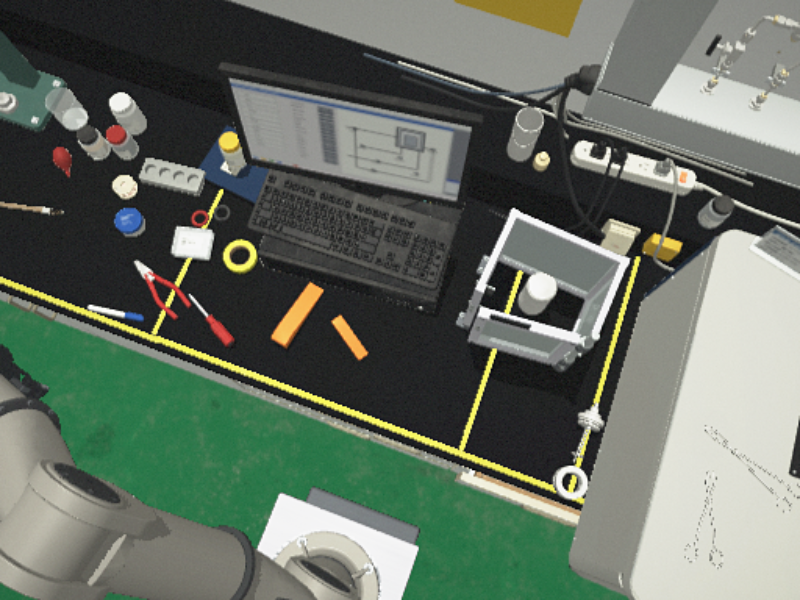

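View pics/side.png

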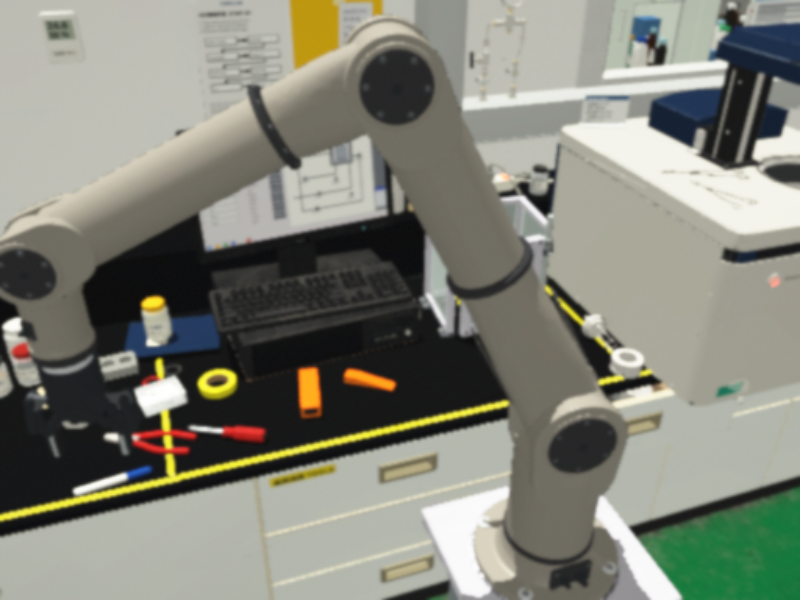

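The top view (800x600 px) shows two orange wedges: a large one at (297,315) and a small one at (349,338). The guard is at about (550,290), with its door side running from (470,320) to (580,360). Next I'll measure both wedges and enlarge the area.

Run:
```python
from h import *
d=np.load('top.npy',allow_pickle=True).item()
hsv=cv2.cvtColor(d['frame'],cv2.COLOR_BGR2HSV)
m=cv2.inRange(hsv,(5,120,80),(22,255,255));P=cloud(d)
k,l,s,c=cv2.connectedComponentsWithStats(m)
for i in range(1,k):
    if s[i,4]>200:
        Q=P[l==i]; 
        for z in(0.03,0.005):
            v,u=np.where(l==i);W=plane(d,u,v,z)[:,:2]
            b=cv2.minAreaRect((W*1000).astype(np.float32));print(i,z,np.round(b[0]),np.round(b[1]),b[2],np.round(cv2.boxPoints(b)).tolist())
        a=W-W.mean(0);ax=np.linalg.svd(a,full_matrices=False)[2][0];t=a@ax
        print(ax,[ (round(q,3),round(float(np.median(Q[:,2][abs(t-q)<.01])),3)) for q in np.linspace(t.min(),t.max(),7)])
# crops
f=d['frame']
a=cv2.resize(f[120:240,280:410],None,fx=4.6,fy=4.6,interpolation=cv2.INTER_CUBIC)
cv2.imwrite('pics/guard.png',a)
cv2.imwrite('pics/wedges.png',cv2.resize(f[165:245,150:270],None,fx=5,fy=5,interpolation=cv2.INTER_CUBIC))
G=P[120:240,280:410]
for y in range(15,120,5):
    print(120+y,' '.join('%d'%(1000*G[y,x,2]) for x in range(0,130,5)))
```

```text
23 0.03 [524. 270.] [ 46. 158.] 79.17271423339844 [[442.0, 262.0], [597.0, 233.0], [606.0, 278.0], [451.0, 307.0]]
23 0.005 [529. 276.] [ 47. 161.] 79.17268371582031 [[446.0, 268.0], [603.0, 238.0], [612.0, 284.0], [454.0, 314.0]]
[-0.98017299  0.19814364] [(np.float64(-0.083), 0.008), (np.float64(-0.056), 0.011), (np.float64(-0.03), 0.016), (np.float64(-0.003), 0.021), (np.float64(0.024), 0.026), (np.float64(0.051), 0.029), (np.float64(0.077), 0.027)]
25 0.03 [514. 139.] [112.  29.] 55.81138610839844 [[471.0, 101.0], [495.0, 85.0], [558.0, 178.0], [534.0, 194.0]]
25 0.005 [519. 143.] [114.  29.] 55.81134796142578 [[475.0, 104.0], [499.0, 87.0], [564.0, 182.0], [539.0, 198.0]]
[-0.56581921 -0.82452933] [(np.float64(-0.058), 0.019), (np.float64(-0.039), 0.019), (np.float64(-0.02), 0.016), (np.float64(-0.001), 0.014), (np.float64(0.018), 0.01), (np.float64(0.037), 0.006), (np.float64(0.056), 0.003)]
135 105 95 95 45 5 -2 -2 8 -1 0 259 21 34 40 61 74 84 96 159 113 155 172 174 177 174 172
140 127 96 98 7 5 0 -3 0 -6 256 250 256 254 6 16 33 42 52 69 151 100 105 124 157 168 174
145 130 134
[... 904 characters left out ...]
5 -3 -2 4 40 62 79 0 -3 3 1502 3 25 131 253 257 1 0 -2
200 0 -6 0 11 103 0 228 236 234 2 -7 6 9 -3 -2 3 1 4 12 76 171 258 -5 0 0 4
205 2 -2 0 5 46 192 211 223 230 251 255 235 237 0 -4 -2 4 0 14 112 212 257 -1 4 -1 0
210 -2 4 0 -2 -3 142 124 136 162 172 217 234 233 230 234 233 0 -2 52 162 253 2 2 0 4 11
215 -1 3 2 0 54 76 70 81 99 117 132 152 163 180 224 237 233 235 234 229 286 0 -1 -2 11 26
220 0 2 0 -4 -4 -1 30 35 37 50 1502 92 114 124 140 155 189 214 220 234 -6 3 3 -2 0 47
225 -3 5 2 -6 2 0 2 -1 0 14 34 34 46 55 81 115 144 126 195 1502 -2 -2 1 -2 -2 64
230 4 -2 5 0 -4 6 2 0 -3 2 1 4 -4 25 36 68 85 84 1 0 4 -4 2 0 22 80
235 -6 0 -1 2 2 6 -1 0 -4 0 5 -2 3 -3 -3 13 56 -9 1 -10 1 3 -1 -1 35 99
```

View pics/guard.png

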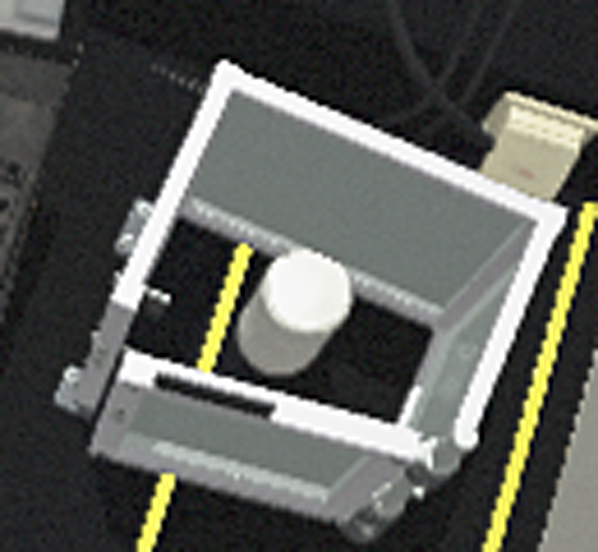

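View pics/wedges.png

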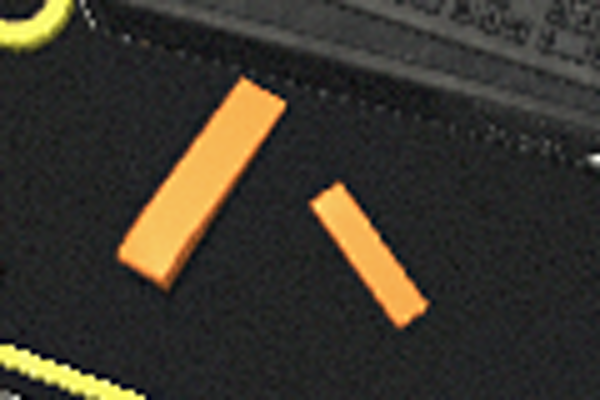

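The large wedge, crop (205,180), measures about 160x40x30 mm, so it fits the description. The small one at (370,255) is about 113x28x19 mm, so it's the decoy. The large wedge's tip points to +x at about -11°. The guard crop shows the rim's rear corners at (225,65) and (565,210), the left post top at (120,300), the door's top bar from (125,360) to (430,450), and the black lip at (215,393).

Run:
```python
from h import *
d=np.load('top.npy',allow_pickle=True).item();P=cloud(d);f=d['frame']
c=lambda x,y:plane(d,280+x/4.6,120+y/4.6,.257)[:2].round(4)
RL,RR=c(222,62),c(567,208);print('RL',RL,'RR',RR,np.linalg.norm(RL-RR))
v,u=np.mgrid[0:384,0:512];reg=(u>285)&(u<405)&(v>130)&(v<240)
m=reg&(P[...,2]>.247)&(P[...,2]<.264)&(f.min(2)>150)
W=plane(d,u[m],v[m],.257)[:,:2]
b=cv2.minAreaRect((W*1000).astype(np.float32));print(b,np.round(cv2.boxPoints(b)).tolist())
print('hull lines')
e=(RL-RR)/np.linalg.norm(RL-RR); n=np.array([e[1],-e[0]]);print(e,n)
# rear-rim pixels: fit line
t=(W-RR)@e;s=(W-RR)@n
k=(abs(s)<.02)&(t>.03)&(t<.22);A=np.polyfit(t[k],s[k],1);print('rear line slope',A)
for q in (t<.02,t>.225): 
    k=q&(abs(s)>.03);print('side',np.polyfit(s[k],t[k],1),s[k].min(),s[k].max(),k.sum())
# door top bar
m=reg&(P[...,2]>.225)&(P[...,2]<.243)&(f.min(2)>150)&(v>195)
D=plane(d,u[m],v[m],.235)[:,:2];b=cv2.minAreaRect((D*1000).astype(np.float32));print('door',b,np.round(cv2.boxPoints(b)).tolist())
m=reg&(P[...,2]>.10)&(P[...,2]<.14)&(f.min(2)>170)
print('vessel',np.median(P[m],0))
m=reg&(P[...,2]>.264)&(P[...,2]<.295)
for a,bb in zip(np.c_[u[m],v[m]],P[m]):print(a,bb.round(3))
```

```text
RL [ 0.8288 -0.1049] RR [ 0.8089 -0.3519] 0.24780034301832596
((711.3209228515625, -216.75262451171875), (250.4794921875, 218.18841552734375), 84.68498992919922) [[591.0, -331.0], [808.0, -352.0], [832.0, -102.0], [614.0, -82.0]]
hull lines
[0.08030659 0.99677021] [ 0.99677021 -0.08030659]
rear line slope [ 0.01030411 -0.00949463]
side [-0.01345422  0.00914534] -0.1708593045798182 -0.030040361962575524 211
side [-0.00748709  0.2429315 ] -0.1872222718047743 -0.03082950625406113 193
door ((618.3469848632812, -212.89462280273438), (22.059104919433594, 209.3903350830078), 4.291170120239258) [[600.0, -109.0], [615.0, -318.0], [637.0, -316.0], [622.0, -108.0]]
vessel [ 0.75098865 -0.22660792  0.12194537]
[328 134] [ 0.823 -0.105  0.264]
[368 154] [ 0.803 -0.239  0.265]
[306 180] [ 0.656 -0.088  0.268]
[307 180] [ 0.656 -0.091  0.271]
[306 181] [ 0.652 -0.089  0.271]
[307 181] [ 0.655 -0.092  0.266]
[308 181] [ 0.653 -0.095  0.274]
[309 181] [ 0.655 -0.098  0.273]
[310 181] [ 0.657 -0.101  0.268]
[305 182] [ 0.649 -0.088  0.268]
[306 182] [ 0.649 -0.09   0.271]
[307 182] [ 0.651 -0.093  0.2
[... 1412 characters left out ...]
 0.288]
[377 215] [ 0.625 -0.317  0.273]
[378 215] [ 0.623 -0.318  0.282]
[379 215] [ 0.623 -0.32   0.286]
[380 215] [ 0.624 -0.322  0.286]
[381 215] [ 0.625 -0.325  0.286]
[382 215] [ 0.627 -0.328  0.284]
[383 215] [ 0.627 -0.331  0.286]
[377 216] [ 0.624 -0.319  0.267]
[378 216] [ 0.622 -0.32   0.277]
[379 216] [ 0.62  -0.321  0.285]
[380 216] [ 0.622 -0.324  0.283]
[381 216] [ 0.622 -0.326  0.286]
[382 216] [ 0.622 -0.328  0.289]
[377 217] [ 0.621 -0.319  0.268]
[378 217] [ 0.62  -0.321  0.274]
[379 217] [ 0.621 -0.324  0.275]
[380 217] [ 0.621 -0.326  0.276]
[381 217] [ 0.62  -0.328  0.282]
[378 218] [ 0.62  -0.324  0.266]
[379 218] [ 0.62  -0.326  0.269]
[380 218] [ 0.621 -0.329  0.268]
```

Emit:
{"fn": "send_rows", "kwargs": {"deltas": [{"dx":18,"dy":-24,"rz":1},{"dx":37,"dy":-48,"rz":2},{"dx":55,"dy":-73,"rz":3},{"dx":74,"dy":-97,"rz":4},{"dx":92,"dy":-121,"rz":5}]}}

```text
$.deltas[0]: bad value
```

Emit:
{"fn": "send_rows", "kwargs": {"deltas": [{"dx":22,"dy":-29},{"dx":44,"dy":-58},{"dx":66,"dy":-87},{"dx":88,"dy":-116},{"dx":110,"dy":-145}]}}

```text
$.deltas[0]: bad value
```

Emit:
{"fn": "send_rows", "kwargs": {"deltas": [{"dx":20,"dy":-25,"dz":-10},{"dx":40,"dy":-55,"dz":-20},{"dx":63,"dy":-87,"dz":-30},{"dx":73,"dy":-97,"dz":-40},{"dx":73,"dy":-97,"dz":-40}]}}

```text
$.deltas[0]: bad value
```

Run:
```python
from h import *
st()
d=grab('wrist');np.save('w1.npy',d,allow_pickle=True);print(d['xyz'],d['orientation'],d['vertical_fov'])
cv2.imwrite('pics/w1.png',d['frame'])
hsv=cv2.cvtColor(d['frame'],cv2.COLOR_BGR2HSV)
m=cv2.inRange(hsv,(5,110,60),(22,255,255));P=cloud(d)
k,l,s,c=cv2.connectedComponentsWithStats(m)
for i in range(1,k):
    if s[i,4]>300:
        ct=max(cv2.findContours((l==i).astype(np.uint8),0,2)[0],key=cv2.contourArea)
        print(s[i],cv2.approxPolyDP(ct,5,True)[:,0].tolist())
        for z in(0.03,.0):
            v,u=np.where(l==i);W=plane(d,u,v,z)[:,:2]
            b=cv2.minAreaRect((W*1000).astype(np.float32));print(z,np.round(b[0]),np.round(b[1]),b[2],np.round(cv2.boxPoints(b)).tolist())
        q=P[l==i];t=q[q[:,2]>.027];print('heel top pts',t.mean(0),len(t))
```

```text
clock 0.1
tcp_pos [0.1895 0.6473 0.2414]
orientation [-4.4580e-01 -3.1097e+00  2.7000e-03]
contact_force [-0.1461  0.7545 -1.0421]
grip_width 0.0858
gripper_force 0.0
[0.12059914 0.66792948 0.37391967] [2.32375565 1.74133229 0.24767691] 65.70646984690485
[104 345  30  30 557] [[104, 353], [116, 374], [133, 364], [124, 346], [109, 345]]
0.03 [463. 294.] [63. 89.] 79.71371459960938 [[414.0, 271.0], [502.0, 255.0], [513.0, 317.0], [425.0, 333.0]]
0.0 [493. 262.] [69. 97.] 79.71391296386719 [[440.0, 237.0], [535.0, 219.0], [547.0, 287.0], [452.0, 304.0]]
heel top pts [0.44631705 0.30868647 0.05124006] 290
```

View pics/w1.png

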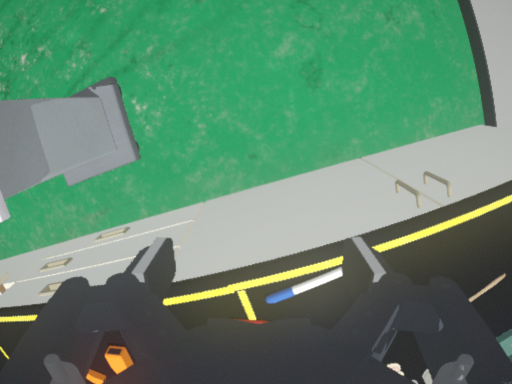

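The moves were refused, probably because a row needs all six keys. The picture shows the start pose, with the robot side at the top and an orange wedge just visible at (118,360).

Emit:
{"fn": "send_rows", "kwargs": {"deltas": [{"dx":18,"dy":-24,"dz":0,"rx":0,"ry":0,"rz":1},{"dx":37,"dy":-48,"dz":0,"rx":0,"ry":0,"rz":2},{"dx":55,"dy":-73,"dz":0,"rx":0,"ry":0,"rz":3},{"dx":74,"dy":-97,"dz":0,"rx":0,"ry":0,"rz":4},{"dx":92,"dy":-121,"dz":0,"rx":0,"ry":0,"rz":5}]}}

```text
clock: 0.57
tcp_pos: [0.2825, 0.5253, 0.242]
orientation: [-0.309, -3.126, 0.001]
contact_force: [0.1, 0.4, 0.5]
grip_width: 0.0857
gripper_force: 0.0
```

Emit:
{"fn": "send_rows", "kwargs": {"deltas": [{"dx":22,"dy":-29,"dz":0,"rx":0,"ry":0,"rz":0},{"dx":44,"dy":-58,"dz":0,"rx":0,"ry":0,"rz":0},{"dx":66,"dy":-87,"dz":0,"rx":0,"ry":0,"rz":0},{"dx":88,"dy":-116,"dz":0,"rx":0,"ry":0,"rz":0},{"dx":110,"dy":-145,"dz":0,"rx":0,"ry":0,"rz":0}]}}

```text
clock: 0.98
tcp_pos: [0.3923, 0.3801, 0.2422]
orientation: [-0.31, -3.126, 0.0]
contact_force: [0.5, -0.4, 0.8]
grip_width: 0.0854
gripper_force: 0.0
```

Emit:
{"fn": "send_rows", "kwargs": {"deltas": [{"dx":20,"dy":-25,"dz":-10,"rx":0,"ry":0,"rz":0},{"dx":40,"dy":-55,"dz":-20,"rx":0,"ry":0,"rz":0},{"dx":63,"dy":-87,"dz":-30,"rx":0,"ry":0,"rz":0},{"dx":73,"dy":-97,"dz":-40,"rx":0,"ry":0,"rz":0},{"dx":73,"dy":-97,"dz":-40,"rx":0,"ry":0,"rz":0}]}}

```text
clock: 1.4
tcp_pos: [0.4665, 0.2795, 0.2005]
orientation: [-0.321, -3.124, 0.006]
contact_force: [-0.4, -0.6, -0.4]
grip_width: 0.0855
gripper_force: 0.0
```

```bash
cat > wl.py <<'E'
from h import *
import sys
st()
n=sys.argv[1]
d=grab('wrist');np.save(n+'.npy',d,allow_pickle=True);print(d['xyz'])
cv2.imwrite(f'pics/{n}.png',d['frame'])
hsv=cv2.cvtColor(d['frame'],cv2.COLOR_BGR2HSV)
m=cv2.inRange(hsv,(5,110,60),(22,255,255));P=cloud(d)
k,l,s,c=cv2.connectedComponentsWithStats(m)
for i in range(1,k):
    if s[i,4]>300:
        ct=max(cv2.findContours((l==i).astype(np.uint8),0,2)[0],key=cv2.contourArea)
        a=cv2.approxPolyDP(ct,4,True)[:,0]
        for p in a: print(p,plane(d,p[0],p[1],0.)[:2].round(4),plane(d,p[0],p[1],.03)[:2].round(4),P[p[1],p[0]].round(3))
        q=P[l==i];t=q[(q[:,2]>.0275)&(q[:,2]<.034)];print('heel top pts',t.mean(0),len(t))
E
python3 wl.py w2
```

```text
clock 1.4
tcp_pos [0.4665 0.2795 0.2005]
orientation [-0.3214 -3.1242  0.006 ]
contact_force [-0.4018 -0.6396 -0.3923]
grip_width 0.0855
gripper_force 0.0
[0.39637614 0.29493009 0.33301395]
[320 173] [0.4853 0.3487] [0.4773 0.3439] [0.485 0.348 0.002]
[308 162] [0.4697 0.3369] [0.4631 0.3331] [0.469 0.337 0.002]
[313 158] [0.4662 0.3434] [0.4599 0.339 ] [0.466 0.343 0.001]
[291 135] [0.4354 0.3232] [0.4319 0.3207] [0.435 0.323 0.001]
[246 135] [0.4253 0.2738] [0.4227 0.2757] [0.425 0.274 0.001]
[226 157] [0.4451 0.2461] [0.4408 0.2505] [0.445 0.246 0.002]
[224 172] [0.4618 0.2399] [0.4559 0.2448] [0.462 0.24  0.001]
[215 172] [0.4596 0.2296] [0.4539 0.2355] [0.459 0.23  0.001]
[209 195] [0.4851 0.2158] [0.4771 0.2229] [0.485 0.216 0.001]
[213 203] [0.4958 0.218 ] [0.4868 0.2249] [ 0.496  0.218 -0.   ]
[207 202] [0.4931 0.2112] [0.4844 0.2187] [0.493 0.211 0.   ]
[206 215] [0.509  0.2057] [0.4988 0.2137] [0.509 0.206 0.001]
[196 217] [0.5091 0.1927] [0.499  0.2019] [ 0.509  0.193 -0.   ]
[196 224] [0.5181 0.1902] [0.5071 0.1996] [0.518 0.19  0.   ]
[185 218] [0.5078 0.1786] [0.4977 0.
[... 3427 characters left out ...]
204] [0.577 0.323 0.002]
[314 240] [0.569  0.3293] [0.5534 0.3262] [0.568 0.329 0.001]
[308 237] [0.5631 0.3224] [0.5481 0.3199] [0.562 0.322 0.002]
[319 224] [0.5487 0.3384] [0.5349 0.3345] [0.548 0.338 0.001]
[312 214] [0.5337 0.3316] [0.5213 0.3283] [0.533 0.332 0.001]
[319 212] [0.533  0.3405] [0.5207 0.3364] [0.533 0.34  0.   ]
[311 210] [0.5283 0.3312] [0.5164 0.3279] [0.528 0.331 0.002]
[325 205] [0.5256 0.349 ] [0.514  0.3441] [0.525 0.349 0.001]
[317 190] [0.505  0.3421] [0.4952 0.3378] [0.505 0.342 0.001]
[321 183] [0.4975 0.3481] [0.4884 0.3433] [ 0.498  0.348 -0.   ]
[315 174] [0.4853 0.3427] [0.4773 0.3384] [0.485 0.343 0.001]
heel top pts [0.4781759  0.28306312 0.03042839] 1840
```

View pics/w2.png

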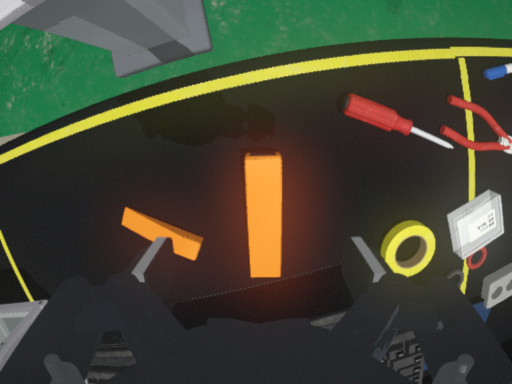

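The wrist view shows the big wedge between the fingers: its heel top edge runs (246,157)–(281,156) and its tip edge (249,277)–(281,276). The decoy is at (165,235).

Run:
```python
from h import *
d=np.load('w2.npy',allow_pickle=True).item()
a=[plane(d,*p,.03)[:2] for p in((246,157),(281,156))]
b=[plane(d,*p,.005)[:2] for p in((249,277),(281,276))]
print(a,b);h=sum(a)/2;t=sum(b)/2;u=(t-h)/np.linalg.norm(t-h)
print('heel',h,'tip',t,'len',np.linalg.norm(t-h),'w',np.linalg.norm(a[1]-a[0]),np.linalg.norm(b[1]-b[0]),'yaw',np.degrees(np.arctan2(u[1],u[0])),'grip',h+u*.018, h+u*.0175)
P=cloud(d);m=(P[...,2]>.006)&(P[...,2]<.034)&(P[...,0]>.43)&(P[...,0]<.62)&(P[...,1]>.22)&(P[...,1]<.32)
v,u_=np.where(m);Q=P[m];b=cv2.minAreaRect((Q[:,:2]*1000).astype(np.float32));print(b)
print('tool y yaw',np.degrees(np.arctan2(*(-R.from_rotvec(r.get_obs()['orientation']).as_matrix()[:2,1]*[1,-1]))))
```

```text
[array([0.44508484, 0.27083501]), array([0.45135202, 0.30646599])] [array([0.60212116, 0.23875289]), array([0.60916323, 0.27967039])]
heel [0.44821843 0.2886505 ] tip [0.6056422  0.25921164] len 0.16015270578812213 w 0.03617794787486462 0.041519061723078704 yaw -10.592195732341164 grip [0.46591172 0.28534179] [0.46542024 0.2854337 ]
((530.1707763671875, 264.164306640625), (169.39907836914062, 100.23681640625), 4.032659530639648)
tool y yaw -11.570453079197843
```

Emit:
{"fn": "send_rows", "kwargs": {"deltas": [{"dx":0,"dy":3,"dz":-35,"rx":0,"ry":0,"rz":1},{"dx":0,"dy":6,"dz":-75,"rx":0,"ry":0,"rz":1},{"dx":0,"dy":6,"dz":-115,"rx":0,"ry":0,"rz":1},{"dx":0,"dy":6,"dz":-155,"rx":0,"ry":0,"rz":1},{"dx":0,"dy":6,"dz":-184,"rx":0,"ry":0,"rz":1}]}}

```text
clock: 1.87
tcp_pos: [0.4625, 0.2924, 0.0158]
orientation: [-0.278, -3.127, 0.0]
contact_force: [0.0, -0.4, -0.1]
grip_width: 0.0856
gripper_force: 0.0
```

Emit:
{"fn": "send_rows", "kwargs": {"deltas": [{"dx":0,"dy":0,"dz":0,"rx":0,"ry":0,"rz":0},{"dx":0,"dy":0,"dz":0,"rx":0,"ry":0,"rz":0},{"dx":0,"dy":0,"dz":0,"rx":0,"ry":0,"rz":0},{"dx":0,"dy":0,"dz":0,"rx":0,"ry":0,"rz":0},{"dx":0,"dy":0,"dz":0,"rx":0,"ry":0,"rz":0}], "jaw": 30, "newtons": 60}}

```text
clock: 2.28
tcp_pos: [0.466, 0.2922, 0.0211]
orientation: [0.282, 3.126, 0.005]
contact_force: [-0.5, 0.6, 5.1]
grip_width: 0.0372
gripper_force: 58.8
```

Emit:
{"fn": "send_rows", "kwargs": {"deltas": [{"dx":0,"dy":0,"dz":0,"rx":0,"ry":0,"rz":0},{"dx":0,"dy":0,"dz":0,"rx":0,"ry":0,"rz":0},{"dx":0,"dy":0,"dz":0,"rx":0,"ry":0,"rz":0},{"dx":0,"dy":0,"dz":0,"rx":0,"ry":0,"rz":0},{"dx":0,"dy":0,"dz":0,"rx":0,"ry":0,"rz":0}]}}

```text
clock: 2.7
tcp_pos: [0.466, 0.2922, 0.0211]
orientation: [0.282, 3.126, 0.005]
contact_force: [-0.7, -1.0, 6.8]
grip_width: 0.037
gripper_force: 59.0
```

Emit:
{"fn": "send_rows", "kwargs": {"deltas": [{"dx":0,"dy":0,"dz":15,"rx":0,"ry":0,"rz":0},{"dx":0,"dy":0,"dz":35,"rx":0,"ry":0,"rz":0},{"dx":0,"dy":0,"dz":60,"rx":0,"ry":0,"rz":0},{"dx":-2,"dy":-20,"dz":60,"rx":0,"ry":0,"rz":0},{"dx":-3,"dy":-47,"dz":60,"rx":0,"ry":0,"rz":1}]}}

```text
clock: 3.12
tcp_pos: [0.4633, 0.2476, 0.0819]
orientation: [0.248, 3.126, 0.01]
contact_force: [0.1, -0.5, -2.0]
grip_width: 0.0371
gripper_force: 59.2
```

Emit:
{"fn": "send_rows", "kwargs": {"deltas": [{"dx":-2,"dy":-38,"dz":0,"rx":0,"ry":0,"rz":0},{"dx":-4,"dy":-76,"dz":0,"rx":0,"ry":0,"rz":1},{"dx":-7,"dy":-114,"dz":0,"rx":0,"ry":0,"rz":1},{"dx":-9,"dy":-152,"dz":0,"rx":0,"ry":0,"rz":2},{"dx":-12,"dy":-190,"dz":0,"rx":0,"ry":0,"rz":2}]}}

```text
clock: 3.53
tcp_pos: [0.4504, 0.0525, 0.0801]
orientation: [0.199, 3.132, 0.002]
contact_force: [0.5, 0.5, -1.1]
grip_width: 0.0373
gripper_force: 59.3
```

Emit:
{"fn": "send_rows", "kwargs": {"deltas": [{"dx":-4,"dy":-38,"dz":0,"rx":0,"ry":0,"rz":0},{"dx":-8,"dy":-76,"dz":0,"rx":0,"ry":0,"rz":1},{"dx":-12,"dy":-114,"dz":0,"rx":0,"ry":0,"rz":2},{"dx":-16,"dy":-152,"dz":0,"rx":0,"ry":0,"rz":2},{"dx":-18,"dy":-190,"dz":0,"rx":0,"ry":0,"rz":2}]}}

```text
clock: 3.95
tcp_pos: [0.4318, -0.138, 0.0801]
orientation: [0.145, 3.135, 0.0]
contact_force: [0.8, 1.0, -0.9]
grip_width: 0.0372
gripper_force: 59.2
```

Emit:
{"fn": "send_rows", "kwargs": {"deltas": [{"dx":0,"dy":0,"dz":0,"rx":0,"ry":0,"rz":0},{"dx":0,"dy":0,"dz":0,"rx":0,"ry":0,"rz":0}]}}

```text
clock: 4.12
tcp_pos: [0.4321, -0.1389, 0.0799]
orientation: [0.155, 3.134, -0.001]
contact_force: [0.3, 0.1, -1.0]
grip_width: 0.0367
gripper_force: 59.3
```

Run:
```python
from h import *
st()
d=grab('wrist');np.save('w3.npy',d,allow_pickle=True);print(d['xyz'])
cv2.imwrite('pics/w3.png',d['frame'])
s=grab('side');np.save('s3.npy',s,allow_pickle=True);t=grab('top');np.save('t3.npy',t,allow_pickle=True)
print('yaw',np.degrees(np.arctan2(*(-R.from_rotvec(r.get_obs()['orientation']).as_matrix()[:2,1]*[1,-1]))))
```

```text
clock 4.1167
tcp_pos [ 0.4321 -0.1389  0.0799]
orientation [ 1.5500e-01  3.1345e+00 -1.2000e-03]
contact_force [ 0.268   0.0507 -1.0361]
grip_width 0.0367
gripper_force 59.2538
[ 0.36024213 -0.13127883  0.21217142]
yaw -5.219789632863709
```

View pics/w3.png

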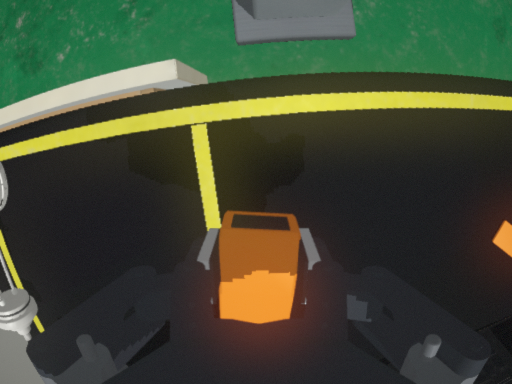

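The wrist view shows the wedge held square between the pads, heel at (260,270); the gripper hides its tip. I'll check the tip from the top and side cameras.

Run:
```python
from h import *
for n in('t3','s3'):
    d=np.load(n+'.npy',allow_pickle=True).item();P=cloud(d)
    hsv=cv2.cvtColor(d['frame'],cv2.COLOR_BGR2HSV);m=cv2.inRange(hsv,(5,120,60),(22,255,255))
    k,l,s,c=cv2.connectedComponentsWithStats(m)
    for i in range(1,k):
        if s[i,4]>15:
            q=P[l==i];print(n,s[i],c[i].round(),np.median(q,0).round(3),q.min(0).round(3),q.max(0).round(3))
d1=np.load('t3.npy',allow_pickle=True).item()['frame'];d2=np.load('s3.npy',allow_pickle=True).item()['frame']
a=cv2.resize(d1[150:280,240:400],(640,520));cv2.imwrite('pics/t3.png',a)
```

```text
t3 [142  91  11   6  21] [148.  95.] [0.819 0.543 0.102] [ 0.224 -0.08   0.089] [0.836 0.571 1.503]
t3 [435 110   4   7  20] [437. 113.] [ 1.042 -0.417  0.211] [ 1.035 -0.423  0.207] [ 1.058 -0.411  0.215]
t3 [411 149  10  16  67] [416. 157.] [ 0.925 -0.416  0.102] [ 0.919 -0.452  0.004] [ 0.95  -0.41   0.152]
t3 [420 154  17  14  92] [427. 161.] [ 0.924 -0.461  0.1  ] [ 0.92  -0.49   0.006] [ 0.951 -0.436  0.152]
t3 [212 201  24  30 269] [223. 216.] [0.517 0.141 0.012] [ 0.224 -0.08  -0.007] [0.564 0.195 1.503]
t3 [303 224  13  12  84] [309. 229.] [ 0.564 -0.155  0.067] [ 0.472 -0.175 -0.003] [ 0.595 -0.125  0.413]
s3 [244   6   1  37  37] [244.  24.] [ 1.138 -0.086  0.584] [ 1.131 -0.089  0.515] [ 1.149 -0.083  0.649]
s3 [191  66  54   8  83] [218.  70.] [0.829 0.094 0.505] [ 0.804 -0.076  0.41 ] [1.146 0.199 0.508]
s3 [ 90 189  17  11  78] [ 98. 194.] [0.832 0.564 0.092] [0.801 0.538 0.027] [0.954 0.597 0.107]
s3 [311 205   7  10  52] [314. 210.] [ 0.446 -0.109  0.126] [ 0.421 -0.191  0.031] [ 0.614 -0.077  0.168]
s3 [318 212  14  22 199] [324. 223.] [ 0.425 -0.139  0.082] [ 0.41  -0.231 -0.009] [ 0.602 -0.11   0.141]
s3 [219 235  35  16 350] [235. 243.] [0.519 0.149 0.004] [-0.68   0.089 -0.009] [0.589 0.489 0.961]
s3 [133 240  12   6  39] [139. 242.] [0.63  0.454 0.005] [ 0.618  0.438 -0.005] [0.639 0.475 0.013]
s3 [102 274  10   7  29] [106. 277.] [0.482 0.569 0.005] [-0.68   0.489 -0.004] [0.513 0.581 0.961]
s3 [104 285   9   7  26] [108. 288.] [0.43  0.567 0.003] [ 0.421  0.558 -0.008] [0.458 0.579 0.012]
```

View pics/t3.png

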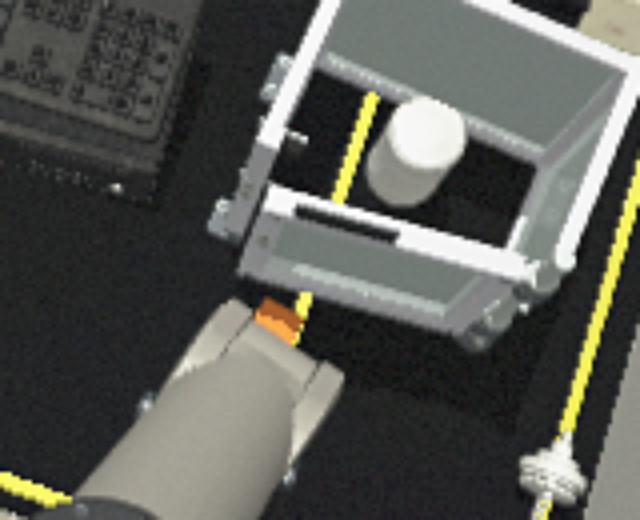

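The top crop shows the wedge tip edge from (262,300) to (303,320), pointing at the left part of the ajar door, level and clear of it.

Run:
```python
from h import *
d=np.load('t3.npy',allow_pickle=True).item()
a,b=[plane(d,240+x/4,150+y/4,.065)[:2] for x,y in((262,300),(303,320))]
tip=(a+b)/2;print(a,b,tip,np.linalg.norm(a-b))
O=np.array([.629,-.209]);th=np.radians(-5.3);n=np.array([np.cos(th),np.sin(th)]);e=np.array([-n[1],n[0]])
print('tip in guard',(tip-O)@n,(tip-O)@e,'tcp',(np.array([.4321,-.1389])-O)@n,(np.array([.4321,-.1389])-O)@e)
```

```text
[ 0.5743009  -0.13931278] [ 0.5700642  -0.17729333] [ 0.57218255 -0.15830306] 0.03821612523496185
tip in guard -0.06125744169532459 0.045231937122441064 tcp -0.2025333712525482 0.05161253267451123
```

Emit:
{"fn": "send_rows", "kwargs": {"deltas": [{"dx":0,"dy":4,"dz":-25,"rx":0,"ry":0,"rz":0},{"dx":0,"dy":4,"dz":-45,"rx":0,"ry":0,"rz":0},{"dx":0,"dy":4,"dz":-53,"rx":0,"ry":0,"rz":0},{"dx":0,"dy":4,"dz":-55,"rx":0,"ry":0,"rz":0},{"dx":0,"dy":4,"dz":-56,"rx":0,"ry":0,"rz":0}]}}

```text
clock: 4.68
tcp_pos: [0.4318, -0.1314, 0.0223]
orientation: [-0.143, -3.138, -0.0]
contact_force: [-0.6, -0.0, -1.1]
grip_width: 0.0368
gripper_force: 59.2
```

Emit:
{"fn": "send_rows", "kwargs": {"deltas": [{"dx":0,"dy":0,"dz":-1,"rx":0,"ry":0,"rz":0},{"dx":0,"dy":0,"dz":-1,"rx":0,"ry":0,"rz":0}]}}

```text
clock: 4.85
tcp_pos: [0.4323, -0.1321, 0.022]
orientation: [0.145, 3.137, -0.0]
contact_force: [-0.6, -0.7, -1.0]
grip_width: 0.0374
gripper_force: 59.2
```

Emit:
{"fn": "send_rows", "kwargs": {"deltas": [{"dx":0,"dy":0,"dz":-1,"rx":0,"ry":0,"rz":0},{"dx":0,"dy":0,"dz":-1,"rx":0,"ry":0,"rz":0}]}}

```text
clock: 5.02
tcp_pos: [0.4323, -0.1323, 0.0211]
orientation: [0.146, 3.137, -0.0]
contact_force: [-0.6, 0.5, 2.5]
grip_width: 0.0372
gripper_force: 59.5
```

Emit:
{"fn": "send_rows", "kwargs": {"deltas": [{"dx":12,"dy":-1,"dz":0,"rx":0,"ry":0,"rz":0},{"dx":25,"dy":-2,"dz":0,"rx":0,"ry":0,"rz":0},{"dx":38,"dy":-4,"dz":0,"rx":0,"ry":0,"rz":0},{"dx":50,"dy":-5,"dz":0,"rx":0,"ry":0,"rz":0},{"dx":56,"dy":-5,"dz":0,"rx":0,"ry":0,"rz":0}]}}

```text
clock: 5.43
tcp_pos: [0.4896, -0.1376, 0.0211]
orientation: [0.146, 3.135, -0.001]
contact_force: [0.1, -0.2, -0.3]
grip_width: 0.037
gripper_force: 59.9
```

Emit:
{"fn": "send_rows", "kwargs": {"deltas": [{"dx":2,"dy":0,"dz":0,"rx":0,"ry":0,"rz":0},{"dx":4,"dy":0,"dz":0,"rx":0,"ry":0,"rz":0},{"dx":6,"dy":-1,"dz":0,"rx":0,"ry":0,"rz":0},{"dx":8,"dy":-1,"dz":0,"rx":0,"ry":0,"rz":0},{"dx":10,"dy":-1,"dz":0,"rx":0,"ry":0,"rz":0}]}}

```text
clock: 5.85
tcp_pos: [0.4915, -0.1376, 0.0209]
orientation: [-0.147, -3.127, -0.003]
contact_force: [-16.9, 2.5, 27.6]
grip_width: 0.0367
gripper_force: 63.4
```

Emit:
{"fn": "send_rows", "kwargs": {"deltas": [{"dx":2,"dy":0,"dz":0,"rx":0,"ry":0,"rz":0},{"dx":4,"dy":0,"dz":0,"rx":0,"ry":0,"rz":0},{"dx":6,"dy":-1,"dz":0,"rx":0,"ry":0,"rz":0},{"dx":8,"dy":-1,"dz":0,"rx":0,"ry":0,"rz":0},{"dx":10,"dy":-1,"dz":0,"rx":0,"ry":0,"rz":0}]}}

```text
clock: 6.27
tcp_pos: [0.503, -0.1393, 0.021]
orientation: [-0.147, -3.13, -0.001]
contact_force: [-15.6, 2.0, 26.0]
grip_width: 0.0369
gripper_force: 63.1
```

```bash
cat > door.py <<'E'
from h import *
def door():
    d=grab('top');P=cloud(d);f=d['frame'];v,u=np.mgrid[0:384,0:512]
    m=(u>285)&(u<405)&(v>190)&(v<240)&(P[...,2]>.225)&(P[...,2]<.243)&(f.min(2)>150)
    D=plane(d,u[m],v[m],.235)[:,:2];x,y=D.T
    b=cv2.minAreaRect((D*1000).astype(np.float32));a=np.polyfit(y,x,1)
    print('door px',m.sum(),'rect',np.round(b[0]),np.round(b[1]),round(b[2],1),'slope dx/dy %.3f (shut .093), angle %.3f'%(a[0],.093-a[0]))
    return d
if __name__=='__main__':
    st();d=door()
E
python3 door.py
```

```text
clock 6.2667
tcp_pos [ 0.503  -0.1393  0.021 ]
orientation [-1.4740e-01 -3.1301e+00 -1.4000e-03]
contact_force [-15.6257   2.0293  26.0151]
grip_width 0.0369
gripper_force 63.0577
door px 354 rect [ 619. -214.] [ 22. 211.] 3.8 slope dx/dy -0.047 (shut .093), angle 0.140
```

Run:
```python
from h import *
o=r.get_obs();print(o['moment'],o['contact_force'],o['tau'])
R0=R.from_rotvec(o['orientation']).as_matrix();print(R0.round(4))
t=grab('top');s=grab('side')
a=cv2.resize(t['frame'][190:260,270:390],(720,420),interpolation=cv2.INTER_CUBIC)
cv2.imwrite('pics/t4.png',a);cv2.imwrite('pics/s4.png',cv2.resize(s['frame'][170:250,260:380],(720,480),interpolation=cv2.INTER_CUBIC))
```

```text
[-0.06546101  2.39160834 -0.05816253] [-11.90859847   1.18817952  19.50515767] [ -1.05130177 -44.5321691    1.75405875 -18.98065209  -0.40558758
  -3.34431164   0.07060525]
[[-9.956e-01  9.390e-02 -7.200e-03]
 [ 9.390e-02  9.956e-01  1.100e-03]
 [ 7.300e-03  4.000e-04 -1.000e+00]]
```

View pics/t4.png

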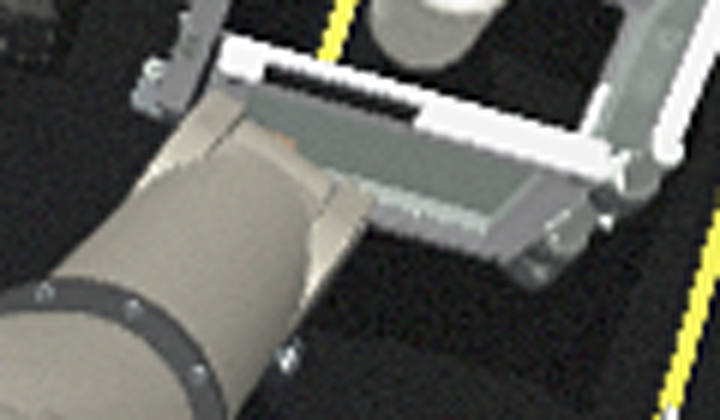

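The 9th picture shows the arm over the wedge with the door still ajar. The moment (+2.4 Nm about y) says the wedge is held slightly tip-up, so the door presses on its tip and the bench on its heel. I'll let go so it lies flat, then go back to pushing.

Emit:
{"fn": "send_rows", "kwargs": {"deltas": [{"dx":0,"dy":0,"dz":0,"rx":0,"ry":0,"rz":0},{"dx":0,"dy":0,"dz":0,"rx":0,"ry":0,"rz":0},{"dx":0,"dy":0,"dz":0,"rx":0,"ry":0,"rz":0},{"dx":0,"dy":0,"dz":0,"rx":0,"ry":0,"rz":0}], "jaw": 52, "newtons": 30}}

```text
clock: 6.75
tcp_pos: [0.5079, -0.1391, 0.0203]
orientation: [0.145, 3.138, 0.0]
contact_force: [0.7, 0.2, 0.2]
grip_width: 0.0519
gripper_force: 0.0
```

```bash
python3 door.py
python3 - <<'E'
from h import *
print(r.get_obs()['moment'])
d=grab('wrist');np.save('w5.npy',d,allow_pickle=True);cv2.imwrite('pics/w5.png',d['frame'])
P=cloud(d)
for v in range(195,330,9):print(v,[tuple((1000*P[v,u]).round().astype(int)) for u in(240,260,280)])
E
```

```text
clock 6.75
tcp_pos [ 0.5079 -0.1391  0.0203]
orientation [0.1454 3.1379 0.    ]
contact_force [0.7228 0.2099 0.1561]
grip_width 0.0519
gripper_force 0.0
door px 352 rect [ 620. -214.] [ 22. 211.] 3.4 slope dx/dy -0.041 (shut .093), angle 0.134
[ 0.02307312  0.00134322 -0.00570123]
195 [(np.int64(482), np.int64(-146), np.int64(0)), (np.int64(483), np.int64(-135), np.int64(1)), (np.int64(484), np.int64(-125), np.int64(1))]
204 [(np.int64(487), np.int64(-146), np.int64(3)), (np.int64(488), np.int64(-136), np.int64(2)), (np.int64(489), np.int64(-125), np.int64(2))]
213 [(np.int64(485), np.int64(-145), np.int64(20)), (np.int64(486), np.int64(-136), np.int64(20)), (np.int64(487), np.int64(-126), np.int64(20))]
222 [(np.int64(486), np.int64(-145), np.int64(29)), (np.int64(488), np.int64(-136), np.int64(28)), (np.int64(488), np.int64(-127), np.int64(28))]
231 [(np.int64(490), np.int64(-145), np.int64(31)), (np.int64(491), np.int64(-136), np.int64(31)), (np.int64(491), np.int64(-127), np.int64(31))]
240 [(np.int64(495), np.int64(-146), np.int64(31)), (np.int64(495), np.int64(-137), np.int64(3
[... 665 characters left out ...]
(-149), np.int64(30)), (np.int64(519), np.int64(-139), np.int64(32)), (np.int64(521), np.int64(-129), np.int64(31))]
294 [(np.int64(525), np.int64(-149), np.int64(31)), (np.int64(526), np.int64(-139), np.int64(30)), (np.int64(528), np.int64(-129), np.int64(29))]
303 [(np.int64(532), np.int64(-150), np.int64(29)), (np.int64(532), np.int64(-140), np.int64(30)), (np.int64(533), np.int64(-130), np.int64(30))]
312 [(np.int64(540), np.int64(-151), np.int64(27)), (np.int64(540), np.int64(-141), np.int64(28)), (np.int64(541), np.int64(-130), np.int64(28))]
321 [(np.int64(497), np.int64(-143), np.int64(84)), (np.int64(548), np.int64(-141), np.int64(26)), (np.int64(498), np.int64(-131), np.int64(84))]
```

Emit:
{"fn": "send_rows", "kwargs": {"deltas": [{"dx":-10,"dy":1,"dz":1,"rx":0,"ry":0,"rz":0},{"dx":-25,"dy":2.5,"dz":1,"rx":0,"ry":0,"rz":0},{"dx":-40,"dy":3.5,"dz":1,"rx":0,"ry":0,"rz":0},{"dx":-52,"dy":5,"dz":1,"rx":0,"ry":0,"rz":0},{"dx":-52,"dy":5,"dz":1,"rx":0,"ry":0,"rz":0}]}}

```text
clock: 7.27
tcp_pos: [0.4517, -0.1339, 0.0209]
orientation: [-0.147, -3.134, -0.001]
contact_force: [-0.0, 0.1, -0.0]
grip_width: 0.0521
gripper_force: 0.0
```

Emit:
{"fn": "send_rows", "kwargs": {"deltas": [{"dx":0,"dy":0,"dz":0,"rx":0,"ry":0,"rz":0},{"dx":0,"dy":0,"dz":0,"rx":0,"ry":0,"rz":0},{"dx":0,"dy":0,"dz":0,"rx":0,"ry":0,"rz":0},{"dx":0,"dy":0,"dz":0,"rx":0,"ry":0,"rz":0},{"dx":0,"dy":0,"dz":0,"rx":0,"ry":0,"rz":0}], "jaw": 0}}

```text
clock: 7.68
tcp_pos: [0.4563, -0.1342, 0.0213]
orientation: [0.145, 3.138, -0.0]
contact_force: [0.6, -0.8, -0.9]
grip_width: 0.0002
gripper_force: 0.0
```

Emit:
{"fn": "send_rows", "kwargs": {"deltas": [{"dx":2,"dy":0,"dz":0,"rx":0,"ry":0,"rz":0},{"dx":4,"dy":0,"dz":0,"rx":0,"ry":0,"rz":0},{"dx":6,"dy":-0.5,"dz":0,"rx":0,"ry":0,"rz":0},{"dx":8,"dy":-1,"dz":0,"rx":0,"ry":0,"rz":0},{"dx":10,"dy":-1,"dz":0,"rx":0,"ry":0,"rz":0}]}}

```text
clock: 8.1
tcp_pos: [0.466, -0.1353, 0.0213]
orientation: [0.146, 3.138, -0.0]
contact_force: [-0.4, 1.0, -0.1]
grip_width: -0.0002
gripper_force: 0.0
```

Emit:
{"fn": "send_rows", "kwargs": {"deltas": [{"dx":2,"dy":0,"dz":0,"rx":0,"ry":0,"rz":0},{"dx":4,"dy":0,"dz":0,"rx":0,"ry":0,"rz":0},{"dx":6,"dy":-0.5,"dz":0,"rx":0,"ry":0,"rz":0},{"dx":8,"dy":-1,"dz":0,"rx":0,"ry":0,"rz":0}]}}

```text
clock: 8.43
tcp_pos: [0.4739, -0.1362, 0.0213]
orientation: [0.146, 3.138, 0.0]
contact_force: [0.7, -1.2, -0.0]
grip_width: -0.0001
gripper_force: 0.0
```

```bash
python3 door.py
```

```text
clock 8.4333
tcp_pos [ 0.4739 -0.1362  0.0213]
orientation [1.4560e-01 3.1382e+00 1.0000e-04]
contact_force [ 0.7068 -1.1501 -0.0114]
grip_width -0.0001
gripper_force 0.0
door px 355 rect [ 619. -213.] [ 22. 210.] 3.4 slope dx/dy -0.043 (shut .093), angle 0.136
```

Not touching yet. Pushing on in 5 to 10 mm steps while I watch the force.

Emit:
{"fn": "send_rows", "kwargs": {"deltas": [{"dx":2,"dy":0,"dz":0,"rx":0,"ry":0,"rz":0},{"dx":4,"dy":0,"dz":0,"rx":0,"ry":0,"rz":0},{"dx":6,"dy":-0.5,"dz":0,"rx":0,"ry":0,"rz":0},{"dx":8,"dy":-1,"dz":0,"rx":0,"ry":0,"rz":0},{"dx":10,"dy":-1,"dz":0,"rx":0,"ry":0,"rz":0}]}}

```text
clock: 8.9
tcp_pos: [0.4831, -0.1373, 0.0212]
orientation: [-0.146, -3.137, -0.0]
contact_force: [-1.4, -0.1, 0.3]
grip_width: -0.0001
gripper_force: 1.0
```

Emit:
{"fn": "send_rows", "kwargs": {"deltas": [{"dx":2,"dy":0,"dz":0,"rx":0,"ry":0,"rz":0},{"dx":4,"dy":0,"dz":0,"rx":0,"ry":0,"rz":0},{"dx":6,"dy":-0.5,"dz":0,"rx":0,"ry":0,"rz":0},{"dx":8,"dy":-1,"dz":0,"rx":0,"ry":0,"rz":0},{"dx":10,"dy":-1,"dz":0,"rx":0,"ry":0,"rz":0}]}}

```text
clock: 9.32
tcp_pos: [0.4937, -0.1383, 0.0212]
orientation: [-0.146, -3.138, 0.0]
contact_force: [-2.4, -0.3, -1.3]
grip_width: -0.0001
gripper_force: 1.0
```

```bash
python3 door.py
```

```text
clock 9.3167
tcp_pos [ 0.4937 -0.1383  0.0212]
orientation [-0.1458 -3.1378  0.    ]
contact_force [-2.4433 -0.3019 -1.3027]
grip_width -0.0001
gripper_force 0.9721
door px 351 rect [ 628. -214.] [210.  22.] 89.1 slope dx/dy 0.031 (shut .093), angle 0.062
```

The wedge carries the door with it at about 2 N. Continuing.

Emit:
{"fn": "send_rows", "kwargs": {"deltas": [{"dx":2,"dy":0,"dz":0,"rx":0,"ry":0,"rz":0},{"dx":4,"dy":0,"dz":0,"rx":0,"ry":0,"rz":0},{"dx":6,"dy":-0.5,"dz":0,"rx":0,"ry":0,"rz":0},{"dx":8,"dy":-1,"dz":0,"rx":0,"ry":0,"rz":0}]}}

```text
clock: 9.7
tcp_pos: [0.5016, -0.1391, 0.0212]
orientation: [-0.146, -3.138, -0.0]
contact_force: [-2.4, -0.5, 1.0]
grip_width: -0.0001
gripper_force: 1.5
```

Emit:
{"fn": "send_rows", "kwargs": {"deltas": [{"dx":1,"dy":0,"dz":0,"rx":0,"ry":0,"rz":0},{"dx":2,"dy":0,"dz":0,"rx":0,"ry":0,"rz":0},{"dx":3,"dy":-0.5,"dz":0,"rx":0,"ry":0,"rz":0},{"dx":4,"dy":-0.5,"dz":0,"rx":0,"ry":0,"rz":0}]}}

```text
clock: 10.03
tcp_pos: [0.5053, -0.1397, 0.0212]
orientation: [-0.146, -3.137, -0.0]
contact_force: [-4.4, -0.1, 1.5]
grip_width: -0.0001
gripper_force: 1.9
```

```bash
python3 door.py
```

```text
clock 10.0333
tcp_pos [ 0.5053 -0.1397  0.0212]
orientation [-1.4590e-01 -3.1375e+00 -2.0000e-04]
contact_force [-4.3945 -0.1359  1.4624]
grip_width -0.0001
gripper_force 1.9429
door px 330 rect [ 634. -215.] [208.  22.] 86.1 slope dx/dy 0.079 (shut .093), angle 0.014
```

Emit:
{"fn": "send_rows", "kwargs": {"deltas": [{"dx":1,"dy":0,"dz":0,"rx":0,"ry":0,"rz":0},{"dx":2,"dy":0,"dz":0,"rx":0,"ry":0,"rz":0},{"dx":3,"dy":-0.5,"dz":0,"rx":0,"ry":0,"rz":0},{"dx":4,"dy":-0.5,"dz":0,"rx":0,"ry":0,"rz":0},{"dx":5,"dy":-0.5,"dz":0,"rx":0,"ry":0,"rz":0}]}}

```text
clock: 10.5
tcp_pos: [0.5105, -0.1402, 0.0212]
orientation: [-0.146, -3.138, -0.0]
contact_force: [-6.5, -0.2, 1.9]
grip_width: -0.0004
gripper_force: 2.8
```

Emit:
{"fn": "send_rows", "kwargs": {"deltas": [{"dx":1,"dy":0,"dz":0,"rx":0,"ry":0,"rz":0},{"dx":2,"dy":0,"dz":0,"rx":0,"ry":0,"rz":0},{"dx":3,"dy":-0.5,"dz":0,"rx":0,"ry":0,"rz":0},{"dx":4,"dy":-0.5,"dz":0,"rx":0,"ry":0,"rz":0},{"dx":5,"dy":-0.5,"dz":0,"rx":0,"ry":0,"rz":0}]}}

```text
clock: 10.92
tcp_pos: [0.5127, -0.1405, 0.0211]
orientation: [-0.146, -3.132, -0.001]
contact_force: [-12.2, 0.6, 10.0]
grip_width: 0.0001
gripper_force: 6.5
```

```bash
python3 door.py
```

```text
clock 10.9167
tcp_pos [ 0.5127 -0.1405  0.0211]
orientation [-1.4610e-01 -3.1324e+00 -1.3000e-03]
contact_force [-12.2067   0.5977  10.0397]
grip_width 0.0001
gripper_force 6.4985
door px 316 rect [ 636. -216.] [208.  22.] 84.6 slope dx/dy 0.101 (shut .093), angle -0.008
```

Emit:
{"fn": "send_rows", "kwargs": {"deltas": [{"dx":1,"dy":0,"dz":0,"rx":0,"ry":0,"rz":0},{"dx":2,"dy":0,"dz":0,"rx":0,"ry":0,"rz":0},{"dx":3,"dy":-0.5,"dz":0,"rx":0,"ry":0,"rz":0},{"dx":4,"dy":-0.5,"dz":0,"rx":0,"ry":0,"rz":0},{"dx":5,"dy":-0.5,"dz":0,"rx":0,"ry":0,"rz":0}]}}

```text
clock: 11.38
tcp_pos: [0.5156, -0.1408, 0.0207]
orientation: [-0.146, -3.128, -0.002]
contact_force: [-15.1, 2.6, 12.4]
grip_width: -0.0
gripper_force: 8.3
```

Emit:
{"fn": "send_rows", "kwargs": {"deltas": [{"dx":0,"dy":0,"dz":0,"rx":0,"ry":0,"rz":0},{"dx":0,"dy":0,"dz":0,"rx":0,"ry":0,"rz":0},{"dx":0,"dy":0,"dz":0,"rx":0,"ry":0,"rz":0}]}}

```text
clock: 11.63
tcp_pos: [0.5157, -0.1408, 0.0207]
orientation: [-0.146, -3.129, -0.002]
contact_force: [-16.0, 1.2, 11.3]
grip_width: 0.0002
gripper_force: 7.9
```

Emit:
{"fn": "send_rows", "kwargs": {"deltas": [{"dx":1,"dy":0,"dz":0.5,"rx":0,"ry":0,"rz":0},{"dx":2,"dy":0,"dz":1,"rx":0,"ry":0,"rz":0},{"dx":3,"dy":-0.5,"dz":1,"rx":0,"ry":0,"rz":0},{"dx":4,"dy":-0.5,"dz":1,"rx":0,"ry":0,"rz":0},{"dx":5,"dy":-0.5,"dz":1,"rx":0,"ry":0,"rz":0}]}}

```text
clock: 12.05
tcp_pos: [0.5196, -0.141, 0.0208]
orientation: [-0.146, -3.126, -0.002]
contact_force: [-18.4, 2.9, 9.3]
grip_width: 0.0002
gripper_force: 9.2
```

Emit:
{"fn": "send_rows", "kwargs": {"deltas": [{"dx":1,"dy":0,"dz":0,"rx":0,"ry":0,"rz":0},{"dx":2,"dy":0,"dz":0,"rx":0,"ry":0,"rz":0},{"dx":3,"dy":-0.5,"dz":0,"rx":0,"ry":0,"rz":0}]}}

```text
clock: 12.3
tcp_pos: [0.5211, -0.1413, 0.0208]
orientation: [-0.146, -3.123, -0.003]
contact_force: [-21.8, 3.9, 13.5]
grip_width: 0.0
gripper_force: 11.1
```

```bash
python3 door.py; python3 -c "
from h import *
print(r.get_obs()['moment'])"
```

```text
clock 12.3
tcp_pos [ 0.5211 -0.1413  0.0208]
orientation [-0.1461 -3.1233 -0.0033]
contact_force [-21.7826   3.9335  13.5273]
grip_width 0.0
gripper_force 11.0675
door px 310 rect [ 637. -217.] [205.  22.] 84.3 slope dx/dy 0.105 (shut .093), angle -0.012
[0.66504277 4.017747   0.05452796]
```

Emit:
{"fn": "send_rows", "kwargs": {"deltas": [{"dx":1,"dy":0,"dz":1,"rx":0,"ry":0,"rz":0},{"dx":2,"dy":0,"dz":2,"rx":0,"ry":0,"rz":0},{"dx":3,"dy":-0.5,"dz":3,"rx":0,"ry":0,"rz":0},{"dx":4,"dy":-0.5,"dz":3,"rx":0,"ry":0,"rz":0},{"dx":5,"dy":-0.5,"dz":3,"rx":0,"ry":0,"rz":0}]}}

```text
clock: 12.77
tcp_pos: [0.5254, -0.1414, 0.0224]
orientation: [-0.145, -3.122, -0.004]
contact_force: [-16.8, 1.9, -3.5]
grip_width: -0.0002
gripper_force: 8.4
```

Emit:
{"fn": "send_rows", "kwargs": {"deltas": [{"dx":1,"dy":0,"dz":0,"rx":0,"ry":0,"rz":0},{"dx":2,"dy":0,"dz":0,"rx":0,"ry":0,"rz":0},{"dx":3,"dy":-0.5,"dz":0,"rx":0,"ry":0,"rz":0}]}}

```text
clock: 13.02
tcp_pos: [0.5276, -0.1416, 0.022]
orientation: [-0.145, -3.12, -0.004]
contact_force: [-19.3, 2.9, -4.3]
grip_width: 0.0001
gripper_force: 9.3
```

Emit:
{"fn": "send_rows", "kwargs": {"deltas": [{"dx":1,"dy":0,"dz":-0.5,"rx":0,"ry":0,"rz":0},{"dx":2,"dy":0,"dz":-0.5,"rx":0,"ry":0,"rz":0},{"dx":3,"dy":-0.5,"dz":-0.5,"rx":0,"ry":0,"rz":0},{"dx":4,"dy":-0.5,"dz":-0.5,"rx":0,"ry":0,"rz":0},{"dx":5,"dy":-0.5,"dz":-0.5,"rx":0,"ry":0,"rz":0}]}}

```text
clock: 13.43
tcp_pos: [0.5314, -0.142, 0.0211]
orientation: [-0.145, -3.118, -0.005]
contact_force: [-20.5, 4.4, -3.3]
grip_width: 0.0001
gripper_force: 10.4
```

Emit:
{"fn": "send_rows", "kwargs": {"deltas": [{"dx":0,"dy":0,"dz":0,"rx":0,"ry":0,"rz":0},{"dx":0,"dy":0,"dz":0,"rx":0,"ry":0,"rz":0}]}}

```text
clock: 13.6
tcp_pos: [0.5316, -0.142, 0.0212]
orientation: [-0.145, -3.118, -0.005]
contact_force: [-19.7, 3.8, -4.0]
grip_width: 0.0002
gripper_force: 9.8
```

```bash
python3 door.py
```

```text
clock 13.6
tcp_pos [ 0.5316 -0.142   0.0212]
orientation [-0.1453 -3.1182 -0.0046]
contact_force [-19.7067   3.8397  -4.0273]
grip_width 0.0002
gripper_force 9.7976
door px 307 rect [ 637. -217.] [205.  22.] 84.3 slope dx/dy 0.107 (shut .093), angle -0.014
```

Emit:
{"fn": "send_rows", "kwargs": {"deltas": [{"dx":-10,"dy":1,"dz":0,"rx":0,"ry":0,"rz":0},{"dx":-25,"dy":2,"dz":0,"rx":0,"ry":0,"rz":0},{"dx":-45,"dy":4,"dz":0,"rx":0,"ry":0,"rz":0},{"dx":-55,"dy":5,"dz":10,"rx":0,"ry":0,"rz":0},{"dx":-60,"dy":5,"dz":40,"rx":0,"ry":0,"rz":0}]}}

```text
clock: 14.07
tcp_pos: [0.4795, -0.1382, 0.0629]
orientation: [-0.145, -3.135, -0.0]
contact_force: [0.1, -0.6, -0.0]
grip_width: 0.0
gripper_force: 0.0
```

Emit:
{"fn": "send_rows", "kwargs": {"deltas": [{"dx":0,"dy":0,"dz":38,"rx":0,"ry":0,"rz":0},{"dx":0,"dy":0,"dz":76,"rx":0,"ry":0,"rz":0},{"dx":0,"dy":0,"dz":114,"rx":0,"ry":0,"rz":0},{"dx":0,"dy":0,"dz":152,"rx":0,"ry":0,"rz":0},{"dx":0,"dy":0,"dz":190,"rx":0,"ry":0,"rz":0}]}}

```text
clock: 14.48
tcp_pos: [0.4832, -0.1389, 0.2581]
orientation: [0.146, 3.133, -0.001]
contact_force: [1.0, 0.2, -1.1]
grip_width: -0.0004
gripper_force: 0.0
```

Emit:
{"fn": "send_rows", "kwargs": {"deltas": [{"dx":0,"dy":0,"dz":35,"rx":0,"ry":0,"rz":0},{"dx":0,"dy":0,"dz":65,"rx":0,"ry":0,"rz":0},{"dx":0,"dy":0,"dz":80,"rx":0,"ry":0,"rz":0},{"dx":0,"dy":0,"dz":80,"rx":0,"ry":0,"rz":0}]}}

```text
clock: 14.82
tcp_pos: [0.4852, -0.1393, 0.3403]
orientation: [0.145, 3.126, -0.001]
contact_force: [0.2, 0.8, 0.0]
grip_width: -0.0
gripper_force: 0.0
```

Run:
```python
from door import *
st();d=door();np.save('t6.npy',d,allow_pickle=True)
w=grab('wrist');np.save('w6.npy',w,allow_pickle=True)
cv2.imwrite('pics/w6.png',np.hstack([w['frame'],cv2.resize(d['frame'][190:254,290:390],(288,184)) if 0 else w['frame'][:, :0]]))
v,u=np.mgrid[0:384,0:512];P=cloud(d);f=d['frame']
O=np.array([.629,-.209]);th=np.radians(-5.3);n=np.array([np.cos(th),np.sin(th)]);e=np.array([-n[1],n[0]])
m=(u>285)&(u<405)&(v>190)&(v<240)&(P[...,2]>.225)&(P[...,2]<.243)&(f.min(2)>150)
D=plane(d,u[m],v[m],.235)[:,:2]-O;X=D@n;Y=D@e
for a in np.arange(-.1,.11,.02):
    k=abs(Y-a)<.01
    if k.sum():print(round(a,2),X[k].min().round(4),X[k].max().round(4),k.sum())
print('vessel',np.median(P[(u>320)&(u<360)&(v>160)&(v<205)&(P[...,2]>.11)&(P[...,2]<.14)&(f.min(2)>170)],0))
```

```text
clock 14.8167
tcp_pos [ 0.4852 -0.1393  0.3403]
orientation [ 1.4540e-01  3.1257e+00 -1.1000e-03]
contact_force [2.343e-01 7.727e-01 2.000e-04]
grip_width -0.0
gripper_force 0.0
door px 162 rect [ 630. -284.] [71. 22.] 83.8 slope dx/dy 0.095 (shut .093), angle -0.002
-0.1 -0.0035 0.0185 42
-0.08 -0.0025 0.019 48
-0.06 -0.0017 0.0185 45
-0.04 -0.0025 0.019 27
vessel [ 0.74451793 -0.21823703  0.12260182]
```

Emit:
{"fn": "send_rows", "kwargs": {"deltas": [{"dx":37,"dy":-10,"dz":0,"rx":0,"ry":0,"rz":0},{"dx":74,"dy":-19,"dz":0,"rx":0,"ry":0,"rz":0},{"dx":111,"dy":-29,"dz":0,"rx":0,"ry":0,"rz":0},{"dx":148,"dy":-38,"dz":0,"rx":0,"ry":0,"rz":0},{"dx":180,"dy":-48,"dz":0,"rx":0,"ry":0,"rz":0}]}}

```text
clock: 15.33
tcp_pos: [0.6638, -0.1864, 0.3325]
orientation: [-0.144, -3.137, -0.001]
contact_force: [0.3, 0.6, 0.0]
grip_width: 0.0001
gripper_force: 0.0
```

Emit:
{"fn": "send_rows", "kwargs": {"deltas": [{"dx":4,"dy":0,"dz":0,"rx":0,"ry":0,"rz":0},{"dx":4,"dy":0,"dz":0,"rx":0,"ry":0,"rz":0},{"dx":4,"dy":0,"dz":0,"rx":0,"ry":0,"rz":0}]}}

```text
clock: 15.58
tcp_pos: [0.6651, -0.1866, 0.333]
orientation: [-0.146, -3.136, -0.0]
contact_force: [0.2, -0.0, 0.6]
grip_width: -0.0003
gripper_force: 0.0
```

Run:
```python
from h import *
st()
w=grab('wrist');np.save('w7.npy',w,allow_pickle=True)
cv2.imwrite('pics/w7.png',w['frame'])
P=cloud(w)
O=np.array([.629,-.209]);th=np.radians(-5.3);n=np.array([np.cos(th),np.sin(th)]);e=np.array([-n[1],n[0]])
X=(P[...,:2]-O)@n;Y=(P[...,:2]-O)@e;Z=P[...,2]
for y in(-.06,-.03,.02,.05,.09):
    k=(abs(Y-y)<.006)&(Z>.21)&(Z<.27)&(X>-.03)&(X<.05)
    if k.sum():print('top bar/lip y',y,k.sum(),'X',X[k].min().round(4),X[k].max().round(4),'Z',np.median(Z[k]).round(4))
k=(Z<.06)&(Z>.024)&(abs(Y-.05)<.03)&(X<0)&(X>-.2);print('heel',k.sum(),np.percentile(X[k],[1,50,99]).round(4),np.median(Y[k]))
```

```text
clock 15.5833
tcp_pos [ 0.6651 -0.1866  0.333 ]
orientation [-1.4600e-01 -3.1357e+00 -2.0000e-04]
contact_force [ 0.2328 -0.0193  0.6208]
grip_width -0.0003
gripper_force 0.0
top bar/lip y -0.06 352 X -0.0036 0.0164 Z 0.2371
top bar/lip y -0.03 385 X -0.0035 0.0166 Z 0.2377
top bar/lip y 0.02 454 X -0.0033 0.0166 Z 0.2398
top bar/lip y 0.05 441 X -0.0035 0.0165 Z 0.2405
top bar/lip y 0.09 522 X -0.0044 0.0329 Z 0.2395
heel 1369 [-0.0936 -0.056  -0.0009] 0.05759159041451669
```

View pics/w7.png

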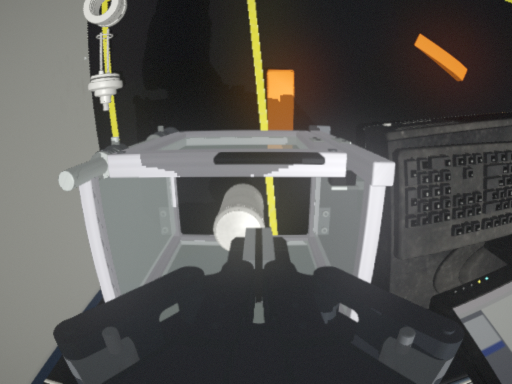

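The view from above the guard (last picture) shows the door's top bar straight and shut at (230,163), with the black lip at (270,158). The wedge sits under the door at (281,100), the vessel is untouched at (240,215), and the closed fingers are just behind the bar at (260,245). The bar also rises to the left, which fits a pinch of roughly 15–18 N. Next I'll lower the fingers and pull.

Emit:
{"fn": "send_rows", "kwargs": {"deltas": [{"dx":3,"dy":0,"dz":-15,"rx":0,"ry":0,"rz":0},{"dx":3,"dy":0,"dz":-40,"rx":0,"ry":0,"rz":0},{"dx":3,"dy":0,"dz":-65,"rx":0,"ry":0,"rz":0},{"dx":3,"dy":0,"dz":-90,"rx":0,"ry":0,"rz":0},{"dx":3,"dy":0,"dz":-103,"rx":0,"ry":0,"rz":0}]}}

```text
clock: 16.05
tcp_pos: [0.6662, -0.186, 0.2293]
orientation: [-0.146, -3.135, -0.001]
contact_force: [-0.2, 0.2, -0.9]
grip_width: -0.0003
gripper_force: 0.0
```

Emit:
{"fn": "send_rows", "kwargs": {"deltas": [{"dx":-1,"dy":0,"dz":0,"rx":0,"ry":0,"rz":0},{"dx":-2,"dy":0,"dz":0,"rx":0,"ry":0,"rz":0},{"dx":-3,"dy":0,"dz":0,"rx":0,"ry":0,"rz":0},{"dx":-4,"dy":0,"dz":0,"rx":0,"ry":0,"rz":0},{"dx":-5,"dy":0.5,"dz":0,"rx":0,"ry":0,"rz":0}]}}

```text
clock: 16.47
tcp_pos: [0.6642, -0.1866, 0.2336]
orientation: [0.146, 3.135, -0.001]
contact_force: [-0.3, -0.6, -0.4]
grip_width: -0.0002
gripper_force: 0.0
```

Emit:
{"fn": "send_rows", "kwargs": {"deltas": [{"dx":-1,"dy":0,"dz":0,"rx":0,"ry":0,"rz":0},{"dx":-2,"dy":0,"dz":0,"rx":0,"ry":0,"rz":0},{"dx":-2,"dy":0,"dz":0,"rx":0,"ry":0,"rz":0}]}}

```text
clock: 16.72
tcp_pos: [0.6616, -0.1863, 0.2321]
orientation: [0.146, 3.138, -0.0]
contact_force: [-0.6, 0.1, -1.1]
grip_width: -0.0
gripper_force: 0.0
```

Emit:
{"fn": "send_rows", "kwargs": {"deltas": [{"dx":-0.5,"dy":0,"dz":0,"rx":0,"ry":0,"rz":0},{"dx":-1,"dy":0,"dz":0,"rx":0,"ry":0,"rz":0},{"dx":-1.5,"dy":0,"dz":0,"rx":0,"ry":0,"rz":0},{"dx":-2,"dy":0,"dz":0,"rx":0,"ry":0,"rz":0}]}}

```text
clock: 17.05
tcp_pos: [0.66, -0.1862, 0.2318]
orientation: [0.146, 3.137, -0.0]
contact_force: [2.0, -0.7, -0.6]
grip_width: -0.0001
gripper_force: 1.3
```

Emit:
{"fn": "send_rows", "kwargs": {"deltas": [{"dx":-0.5,"dy":0,"dz":0,"rx":0,"ry":0,"rz":0},{"dx":-1,"dy":0,"dz":0,"rx":0,"ry":0,"rz":0},{"dx":-1,"dy":0,"dz":0,"rx":0,"ry":0,"rz":0}]}}

```text
clock: 17.3
tcp_pos: [0.6597, -0.1862, 0.2318]
orientation: [0.145, 3.136, -0.001]
contact_force: [4.5, -0.6, -2.9]
grip_width: -0.0002
gripper_force: 2.7
```

Emit:
{"fn": "send_rows", "kwargs": {"deltas": [{"dx":-0.3,"dy":0,"dz":0,"rx":0,"ry":0,"rz":0},{"dx":-0.3,"dy":0,"dz":0,"rx":0,"ry":0,"rz":0},{"dx":-0.3,"dy":0,"dz":0,"rx":0,"ry":0,"rz":0},{"dx":-0.3,"dy":0,"dz":0,"rx":0,"ry":0,"rz":0},{"dx":-0.3,"dy":0,"dz":0,"rx":0,"ry":0,"rz":0}]}}

```text
clock: 17.72
tcp_pos: [0.6597, -0.1861, 0.2319]
orientation: [0.145, 3.135, -0.001]
contact_force: [6.8, -0.5, -4.3]
grip_width: -0.0002
gripper_force: 3.1
```

Emit:
{"fn": "send_rows", "kwargs": {"deltas": [{"dx":0,"dy":0,"dz":0,"rx":0,"ry":0,"rz":0},{"dx":0,"dy":0,"dz":0,"rx":0,"ry":0,"rz":0},{"dx":0,"dy":0,"dz":0,"rx":0,"ry":0,"rz":0},{"dx":0,"dy":0,"dz":0,"rx":0,"ry":0,"rz":0}]}}

```text
clock: 18.05
tcp_pos: [0.6597, -0.1862, 0.2319]
orientation: [0.145, 3.135, -0.001]
contact_force: [6.8, -0.6, -4.1]
grip_width: -0.0001
gripper_force: 3.1
```

The door holds at 6.8 N without moving. I'll ease to about 5 N, hold it there briefly, then withdraw.

Emit:
{"fn": "send_rows", "kwargs": {"deltas": [{"dx":0.5,"dy":0,"dz":0,"rx":0,"ry":0,"rz":0},{"dx":0.5,"dy":0,"dz":0,"rx":0,"ry":0,"rz":0},{"dx":0.5,"dy":0,"dz":0,"rx":0,"ry":0,"rz":0},{"dx":0.5,"dy":0,"dz":0,"rx":0,"ry":0,"rz":0},{"dx":0.5,"dy":0,"dz":0,"rx":0,"ry":0,"rz":0}]}}

```text
clock: 18.47
tcp_pos: [0.6597, -0.1861, 0.2318]
orientation: [0.145, 3.136, -0.0]
contact_force: [5.8, -0.5, -3.3]
grip_width: 0.0002
gripper_force: 2.9
```

Emit:
{"fn": "send_rows", "kwargs": {"deltas": [{"dx":3,"dy":0,"dz":0,"rx":0,"ry":0,"rz":0},{"dx":8,"dy":0,"dz":0,"rx":0,"ry":0,"rz":0},{"dx":10,"dy":0,"dz":20,"rx":0,"ry":0,"rz":0},{"dx":10,"dy":0,"dz":55,"rx":0,"ry":0,"rz":0},{"dx":10,"dy":0,"dz":95,"rx":0,"ry":0,"rz":0}]}}

```text
clock: 18.88
tcp_pos: [0.6674, -0.1856, 0.3253]
orientation: [-0.145, -3.132, -0.001]
contact_force: [1.8, -0.3, -0.2]
grip_width: -0.0002
gripper_force: 0.0
```

Emit:
{"fn": "send_rows", "kwargs": {"deltas": [{"dx":0,"dy":0,"dz":15,"rx":0,"ry":0,"rz":0},{"dx":-35,"dy":10,"dz":15,"rx":0,"ry":0,"rz":0},{"dx":-70,"dy":20,"dz":15,"rx":0,"ry":0,"rz":0},{"dx":-105,"dy":30,"dz":15,"rx":0,"ry":0,"rz":0},{"dx":-130,"dy":50,"dz":15,"rx":0,"ry":0,"rz":0}]}}

```text
clock: 19.3
tcp_pos: [0.5356, -0.1383, 0.3418]
orientation: [-0.152, -3.136, 0.002]
contact_force: [-0.1, -0.3, 0.0]
grip_width: -0.0
gripper_force: 0.0
```

Emit:
{"fn": "send_rows", "kwargs": {"deltas": [{"dx":0,"dy":35,"dz":0,"rx":0,"ry":0,"rz":0},{"dx":0,"dy":70,"dz":0,"rx":0,"ry":0,"rz":0},{"dx":0,"dy":105,"dz":0,"rx":0,"ry":0,"rz":0},{"dx":0,"dy":140,"dz":0,"rx":0,"ry":0,"rz":0},{"dx":0,"dy":170,"dz":0,"rx":0,"ry":0,"rz":0}]}}

```text
clock: 19.72
tcp_pos: [0.5382, 0.0363, 0.3422]
orientation: [-0.144, -3.138, -0.001]
contact_force: [-0.1, -0.2, 0.5]
grip_width: 0.0003
gripper_force: 0.0
```

Run:
```python
from door import *
st();d=door();P=cloud(d)
hsv=cv2.cvtColor(d['frame'],cv2.COLOR_BGR2HSV);m=cv2.inRange(hsv,(5,120,60),(22,255,255))
k,l,s,c=cv2.connectedComponentsWithStats(m)
for i in range(1,k):
    if s[i,4]>100:print(s[i],np.median(P[l==i],0).round(3),P[l==i].min(0).round(3))
v,u=np.mgrid[0:384,0:512]
print('vessel',np.median(P[(u>320)&(u<360)&(v>160)&(v<205)&(P[...,2]>.11)&(P[...,2]<.14)&(d['frame'].min(2)>170)],0))
```

```text
clock 19.7167
tcp_pos [0.5382 0.0363 0.3422]
orientation [-1.4400e-01 -3.1377e+00 -7.0000e-04]
contact_force [-0.1377 -0.1576  0.4781]
grip_width 0.0003
gripper_force 0.0
door px 308 rect [ 637. -217.] [205.  22.] 84.3 slope dx/dy 0.108 (shut .093), angle -0.015
[297 212  21  28 301] [ 0.583 -0.147  0.026] [ 0.224 -0.169 -0.006]
vessel [ 0.74498618 -0.21850979  0.12214662]
```

Run:
```python
from h import *
d=np.load('top.npy',allow_pickle=True).item();P=cloud(d);v,u=np.mgrid[0:384,0:512]
p=np.median(P[(u>320)&(u<360)&(v>160)&(v<205)&(P[...,2]>.11)&(P[...,2]<.14)&(d['frame'].min(2)>170)],0);print(p)
if np.linalg.norm(p-[.745,-.2185,.122])<.004: print(r.hand_in())
```

```text
[ 0.74410532 -0.218253    0.12241718]
the job is handed in; nothing more can be done
None
```

The job is handed in: the door is shut with the orange wedge jammed under it, pinching at an estimated 15–18 N. It did not move under the pull test, which briefly reached 6.8 N before I eased it to about 5.8 N. The pressure vessel has not moved, and the arm is clear of everything.

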